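# Check a seat slide in the cradle

## Robot

A 6-joint arm with a two-finger parallel gripper is mounted at the origin on the work surface. World frame = base frame: x ahead of the robot, y to its left, z up, the work surface at z = 0. Lengths are in m, angles in degrees, forces in N, time in s.
With the tool pointing down it reaches from about 0.325 to 0.85 m from the base axis. Payload 15.5 kg.
Tool frame: the origin (TCP) lies at the very end of the fingers, on their centre line; the grasp point (between the pads) lies 19 mm behind it (bot.pinch_z is the distance from the TCP to the grasp point, in m); z points along the fingers, y is the line along which they close (so a half turn about z gives the same grasp; the last joint's range is limited). The gripper opens to 91 mm and grips with 3 to 60 N. Pads are 32 mm wide; open, the fingers measure 118 mm over their backs; the gripper's body (76 mm by 178 mm) begins 60 mm behind the grasp point.
Start: joints at [65.231, 28.281, 77.091, -0, 74.628, -5.472], TCP at [0.207, 0.59, 0.214] pointing down, gripper open.
Joint ranges: [-166.48, 166.48], [-47.26, 123.95], [12.59, 153.08], [-70.14, 250.14], [6.76, 159.57], [-176.63, 176.63]. Speed limits (degrees/s): [108.29, 108.29, 147.25, 172.46, 172.46, 172.46].

## Interface

Orientations are given as a 3x3 rotation matrix whose columns are the frame's x, y, z axes.
In Python, from plant import bot, eyes gives the robot as it stands. The module is installed in compiled form; this text tells all that it offers.
- The arm moves only by the tool step_arm, never from a script. Its argument "motion" is a list of rows, each an object of numbers: "wx", "wy", "wz": the turn, a rotation vector about the world's x, y, z in rad; "dx", "dy", "dz": the shift along the world's x, y, z in mm; "claw": the finger opening in mm, from 0 to 91.2. In form: [{"wx": .., "wy": .., "wz": .., "dx": .., "dy": .., "dz": .., "claw": ..}, ...]. A call has exactly 10 rows; each row shifts and turns the commanded pose from where the row before left it; what a row does not reach is not made up. A row lasts 1/12 s, in which the tool goes at most 41.7 mm and 7.16 degrees, less where a joint would pass 70% of its speed; a pose out of reach is approached as far as the arm can. A call is refused whole if a number of a shift passes 41.7 or a number of a turn 0.125, either way. A call with a gripper value outside its range is refused whole. The fingers move at their own pace and stop on an object; "newtons" is the grip in N (left out, the last holds). Time passes only in rows, so rows that do not move let the fingers close, or fill a call up. It gives the time, the measured TCP pose, the force, the opening and the grip force at its end, in the units of the state.
- bot.get_state(): the state, without advancing time (a new reading comes with each control period).
- eyes.snapshot(name): name is "side" or "top" or "wrist"; returns a dict with "img" (420x560x3 uint8, blue, green, red), "range_z" (420x560 float32, m along the optical axis (not along the pixel's ray), 0 where there is no reading), "camera_matrix" (3x3 intrinsics, pixels), "distortion" ([k1, k2, p1, p2, k3] as OpenCV has them; the pictures are not rectified), "extrinsics" (4x4, takes a point from camera to world coordinates). Camera axes: x right, y down, z forward; pixel columns grow to the right and rows downward; lengths in m; the calibration is good to about 2 mm. A picture is of the moment at which its call begins.
- bot.job_done(): hands the job in; it is judged then, once.
The state is a dict: "t": time; "joint_positions": joint angles; "dq": joint speeds; "tau": joint torques, N m; "tcp_pos": TCP position; "tcp_rot": TCP orientation; "ft_force": force on the tool from outside, world axes, zero at the start; "torque": the same for the moment, N m; "grip_width": finger opening in m; "gripper_force": force on a finger pad.
Only numpy, scipy, OpenCV 4.12 (cv2) and the standard library are available. Lean on these libraries where they do the work, as an engineer would, in place of code of your own. Each camera call takes 0.05 s, during which the arm holds its last target. There are 200 camera calls.

## Task

Lift the loose seat slide rail off the counter and lay it, channel upright and either way round, fully down in the wooden checking cradle, with its carriage still locked where it was, and let go of it. Then hold the carriage's thumb release down, slide the carriage the whole way to the other end of the rail, and let go so that the lock springs up and catches there. Leave the other things on the counter where they are.

Things in the scene. Friction and masses are not known exactly. Their poses are not given: they have to be found in the camera images.
- slide_rail: Loose bright-steel seat slide: C-channel 200 mm long (x), 36 wide (y), 27 high, 0.5 to 0.8 kg in all. Origin: centre of its underside; x along it, z up. A dark carriage rides on it, starting 60 mm to the -x side of its centre; from x = -25 mm onwards the bare channel can be gripped across its 36 mm width.
- channel_mid (a point): A point on the rail's centre line 20 mm to the +x side of its centre, at the top of the channel (27 mm above its underside): the middle of the bare part, well away from the carriage.
- carriage (a joint): Carriage position along the rail, m: 0 at the start end (its centre at rail x = -60 mm), growing to rail +x, 0.12 at the hard end stop (centre at x = +60 mm). The lock holds it in notches every 15 mm (1.5 mm play each way), first at 0, last at 0.12; it slides, with 1.5 N of friction, only while the release is held down.
- carriage_deck (a point): Centre of the carriage's deck, 34 mm above the rail's underside. Dark steel carriage, 64 mm long, 46 wide, reaching down to 16 mm above the rail's underside. Two upright cross fences (40 mm wide, 4 thick, inner faces 56 mm apart along the rail, tops 57 mm above the rail's underside) stand at its ends; a closed fingertip between them can push on a fence.
- release (a joint): How far the thumb release is pressed down, m: 0 up (lock caught in a notch), 0.009 fully down. The lock clears the notches from 0.006 on. Spring: 3 N at the top, 7.5 N fully down, then a hard stop. Let go, it springs up into a notch, but stays partly down if let go between notches.
- release_top (a point): Centre of the top face of the release, a ribbed black pad 40 mm along the rail by 34 across, between the carriage's two fences; 48 mm above the rail's underside when up, 39 mm fully down; the fence tops stand 9 mm above it when up.
- cradle: Fixed wooden checking cradle: base plate 244 x 90 mm, 8 mm thick, with two saddle blocks at the ends of its long axis (from 70 mm to 106 mm either side of the centre), open between them. Origin: centre of its underside on the counter; x along its length.
- cradle_seat (a point): Centre of the cradle, 20 mm above the counter, level with the saddle floors: the rail's origin belongs here, rail along the cradle's x either way round. Saddle cheeks stand 41 mm apart and end walls 206 mm apart, to 29 mm above the counter, sloped lead-ins above to 39 mm. Between the saddles fingers have free room down to the base plate at 8 mm.
- spanner: Bystander: steel spanner, 160 mm, lying flat; leave it.
- bearing: Bystander: steel bearing ring, 60 mm across, 18 mm high; leave it.
- oil: Bystander: white plastic oil bottle, 66 mm across, 170 mm tall; leave it.
- grease: Bystander: grey tin, 84 mm across, 90 mm tall; leave it.
- pulley: Bystander: aluminium pulley, 80 mm across, 36 mm high; leave it.
- carton: Bystander: small cardboard carton 100 x 80 x 55 mm; leave it.
Mind the look-alikes: they are no part of the job. What is shaped like the slide_rail but purple or yellow is not meant.

How it is judged (in metres and radians):
On the way, in this order (a step that is already met when the one before it is completed fails the run):
1. the rail lies fully down in the cradle, let go, its carriage still at its start (horizontal distance between slide_rail and cradle_seat below 0.008 m and z of slide_rail in the frame of cradle_seat below 0.004 m and angle between the x axis of slide_rail and the x axis of cradle, either way round below 0.06 rad and angle between slide_rail's own z axis and vertical below 0.04 rad and value of joint carriage below 0.006 m and contact force between the fingers and slide_rail below 0.3 N and value of joint release below 0.002 m), for 0.2 s.
2. the carriage is slid along with the release held down (value of joint carriage above 0.05 m and value of joint release above 0.005 m).
At the end, for the whole second after the job is handed in: The rail lies at rest fully down in the cradle (origin within 8 mm of the seat in plan and less than 4 mm above it, along the cradle within 0.06 rad, level within 0.04 rad), the carriage is at the far end (over 0.115 m) and the release has sprung up (under 2 mm), the lock caught in the last notch (horizontal distance between slide_rail and cradle_seat below 0.008 m and z of slide_rail in the frame of cradle_seat below 0.004 m and angle between the x axis of slide_rail and the x axis of cradle, either way round below 0.06 rad and angle between slide_rail's own z axis and vertical below 0.04 rad and value of joint carriage above 0.115 m and value of joint release below 0.002 m and linear speed of slide_rail below 0.02 m/s); the robot touches nothing.
It fails at once if a bystander is moved by more than 40 mm (distance of any of spanner, bearing, oil, grease, pulley, carton from where it was at the start of the episode above 0.04 m).
It also fails if it takes over 59 s, if anything falls off the work surface, if the arm or the gripper's body presses on something with over 40 N, if the wrist force passes 120 N, or if a joint passes its speed limit or range.

## Working session

There is one attempt and no reset: what is moved stays moved. The work goes in short steps, Python scripts to look and compute and a tool call to move; the robot and the scene stay as the last step left them, time stands still between calls to the robot, and variables do not carry over. Pictures are saved under pics/ and viewed, at most 10 in all, crops included, and the job is handed in when it is done.

Besides the shell and the picture viewer there is one more tool, called after "Call:" as name([rows], argument=value, ...), one row to a line, values as JSON. step_arm: Moves the arm, as the interface text tells. Its arguments: {"type":"object","properties":{"motion":{"type":"array"},"newtons":{"type":"number"}},"required":["motion"]}

```bash
mkdir -p pics; cat > h.py <<'E'
import numpy as np, cv2
from plant import bot, eyes
def w(s,u,v,z=None,r=3):
    K,D,T=s["camera_matrix"],s["distortion"],np.array(s["extrinsics"])
    p=cv2.undistortPoints(np.array([[[u,v]]],float),np.array(K),np.array(D))[0,0]
    d=np.array([p[0],p[1],1.])
    if z is None:
        a=s["range_z"][int(v)-r:int(v)+r+1,int(u)-r:int(u)+r+1]; k=np.median(a[a>0])
    else:
        k=(z-T[2,3])/(T[:3,:3]@d)[2]
    return T[:3,:3]@(d*k)+T[:3,3]
E
python3 - <<'E'
from h import *
import pickle
for n in ("top","side"):
    s=eyes.snapshot(n); pickle.dump(s,open(n+".pkl","wb")); cv2.imwrite(f"pics/{n}0.png",s["img"])
    print(n,s["extrinsics"])
E
```

```text
top [[-0.01201743 -0.99514869  0.09764565  0.40344249]
 [-0.99981776  0.01051004 -0.01593713 -0.0028902 ]
 [ 0.01483356 -0.09781938 -0.99509363  1.34215359]
 [ 0.          0.          0.          1.        ]]
side [[ 0.76872086 -0.38806442  0.50840363 -0.19097477]
 [-0.63958314 -0.46481887  0.61227185 -0.86998146]
 [-0.00128532 -0.79583253 -0.60551542  0.91404304]
 [ 0.          0.          0.          1.        ]]
```

View pics/top0.png

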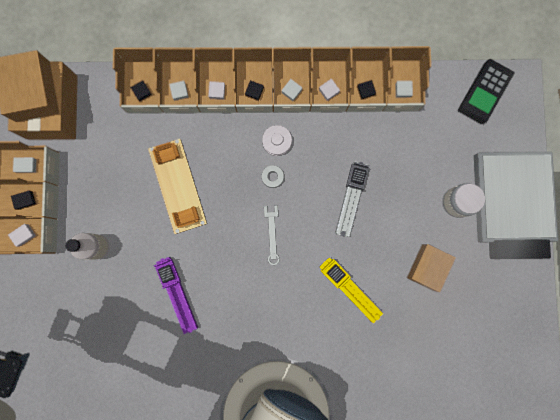

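View pics/side0.png

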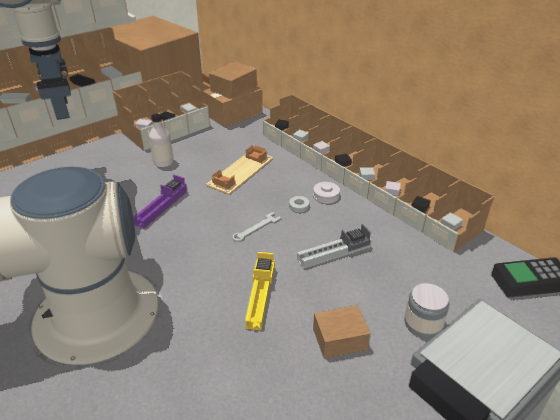

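The top picture has three rail shapes: purple (175,295), yellow (350,290) and bright steel with a dark carriage (353,198). The steel one fits the description. The cradle is at (177,186). I'll confirm with an enlarged crop of the steel rail and the cradle.

```bash
python3 - <<'E'
from h import *
import pickle
s=pickle.load(open("top.pkl","rb"));im=s["img"]
a=cv2.resize(im[150:250,310:400],None,fx=4.4,fy=5.5,interpolation=cv2.INTER_CUBIC)
f=lambda x0,y0:cv2.resize(im[y0:y0+110,x0:x0+72],None,fx=5.4,fy=5.4,interpolation=cv2.INTER_CUBIC)
cv2.imwrite("pics/crop.png",np.hstack([f(318,140),f(141,132)]))
# rail edge-based: points with range well above counter
K,D,T=s["camera_matrix"],s["distortion"],np.array(s["extrinsics"])
def cloud(x0,x1,y0,y1,zl,zh):
    P=[]
    for v in range(y0,y1):
        for u in range(x0,x1):
            if s["range_z"][v,u]>0:
                p=w(s,u,v,r=0)
                if zl<p[2]<zh:P.append(p)
    return np.array(P)
for nm,b,zl,zh in (("rail",(325,385,150,245),.012,.034),("carr",(325,385,150,245),.038,.08),("cradle",(140,215,130,240),.004,.014),("blocks",(140,215,130,240),.025,.06)):
    P=cloud(*b,zl,zh); r=cv2.minAreaRect((P[:,:2]*1000).astype(np.float32)); print(nm,len(P),P.mean(0).round(4),r,P[:,2].max())
E
```

```text
rail 559 [ 0.5423 -0.2013  0.0264] ((558.537841796875, -207.8860321044922), (46.22024917602539, 205.00682067871094), 74.72560119628906) 0.033984304677499244
carr 287 [ 0.6148 -0.2233  0.0487] ((614.8947143554688, -224.81436157226562), (42.097198486328125, 65.11579895019531), 75.35763549804688) 0.061757700793714676
cradle 2210 [0.5979 0.2567 0.0077] ((603.5282592773438, 260.21746826171875), (297.6811218261719, 200.73788452148438), 0.009178154170513153) 0.013992579950074413
blocks 380 [0.6029 0.2619 0.0342] ((599.4882202148438, 259.3866882324219), (227.00396728515625, 61.90552520751953), 17.351572036743164) 0.046269555290420206
```

View pics/crop.png

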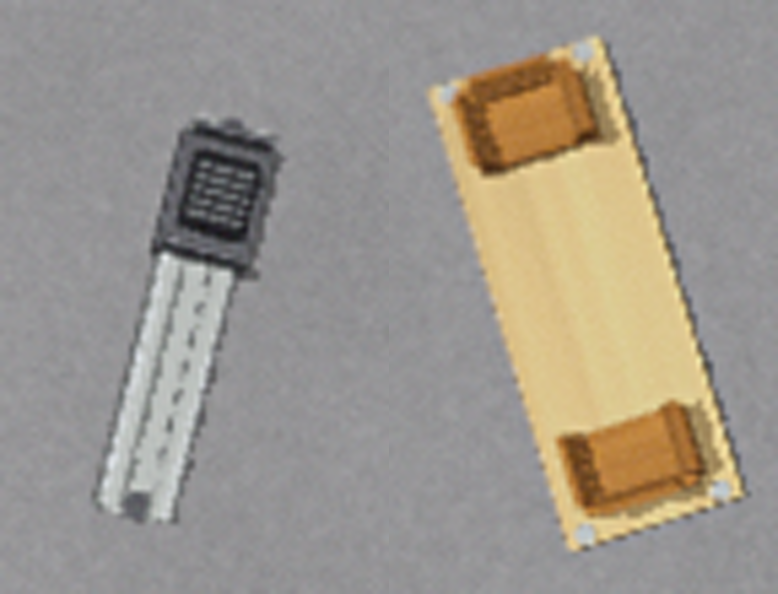

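The crop confirms it: a bright steel channel with a dark carriage at its upper end (crop 215,195) and the cradle to the right. Next come the numbers: the cradle from its base corners, and the tool pose.

```bash
python3 - <<'E'
from h import *
import pickle
s=pickle.load(open("top.pkl","rb"))
c=[]
for x,y in ((430,88),(600,36),(745,495),(572,550)):
    c.append(w(s,141+(x-388.8)/5.4,132+y/5.4,.008)[:2])
c=np.array(c)*1000;print(c.round(1),c.mean(0)); d=c[0]+c[1]-c[2]-c[3];print(np.degrees(np.arctan2(d[1],d[0])), np.linalg.norm(d)/2)
# rail free end and channel edges at z=.027
q=[w(s,318+x/5.4,140+y/5.4,.027)[:2]*1000 for x,y in ((162,256),(238,268),(175,520),(98,508))]
print(np.array(q).round(1))
st=bot.get_state();print(st["t"],st["tcp_rot"],st["tcp_pos"],st["ft_force"],bot.pinch_z)
E
```

```text
[[701.6 335.8]
 [727.5 251.4]
 [495.6 178.2]
 [469.4 263.2]] [598.55233511 257.15234532]
17.440248863723763 243.20009868416446
[[ 587.  -199.1]
 [ 580.7 -236.5]
 [ 456.8 -202.2]
 [ 463.  -164.7]]
0.1 [[-9.43826645e-01  3.30440703e-01 -4.54651386e-04]
 [ 3.30440997e-01  9.43826167e-01 -9.56638749e-04]
 [ 1.12999494e-04 -1.05313660e-03 -9.99999439e-01]] [0.20638959 0.58958758 0.21341772] [ 0.53700153 -0.19185118  0.32413744] 0.0188
```

Call:
step_arm([
  {"dx": 14,"dy": -33,"dz": 3,"wz": 0.033},
  {"dx": 14,"dy": -33,"dz": 3,"wz": 0.033},
  {"dx": 14,"dy": -33},
  {"dx": 14,"dy": -33},
  {"dx": 14,"dy": -33},
  {"dx": 14,"dy": -33},
  {"dx": 14,"dy": -33},
  {"dx": 14,"dy": -33},
  {"dx": 14,"dy": -33},
  {"dx": 14,"dy": -33},
])

```text
$.motion[0]: bad value
```

Call:
step_arm([
  {"dx": 14,"dy": -33},
  {"dx": 14,"dy": -33},
  {"dx": 14,"dy": -33},
  {"dx": 14,"dy": -33},
  {"dx": 14,"dy": -33},
  {"dx": 14,"dy": -33},
  {"dx": 14,"dy": -33},
  {"dx": 14,"dy": -33},
  {"dx": 14,"dy": -33},
  {"dx": 14,"dy": -33},
])

```text
$.motion[0]: bad value
```

Call:
step_arm([
  {"dx": 14,"dy": -33},
  {"dx": 14,"dy": -33},
  {"dx": 14,"dy": -33},
  {"dx": 14,"dy": -33},
  {"dx": 6,"dy": -5},
  {},
  {},
  {},
  {},
  {},
])

```text
$.motion[0]: bad value
```

Call:
step_arm([
  {"wx": 0,"wy": 0,"wz": 0.033,"dx": 14,"dy": -33,"dz": 3,"claw": 91},
  {"wx": 0,"wy": 0,"wz": 0.033,"dx": 14,"dy": -33,"dz": 3,"claw": 91},
  {"wx": 0,"wy": 0,"wz": 0,"dx": 14,"dy": -33,"dz": 0,"claw": 91},
  {"wx": 0,"wy": 0,"wz": 0,"dx": 14,"dy": -33,"dz": 0,"claw": 91},
  {"wx": 0,"wy": 0,"wz": 0,"dx": 14,"dy": -33,"dz": 0,"claw": 91},
  {"wx": 0,"wy": 0,"wz": 0,"dx": 14,"dy": -33,"dz": 0,"claw": 91},
  {"wx": 0,"wy": 0,"wz": 0,"dx": 14,"dy": -33,"dz": 0,"claw": 91},
  {"wx": 0,"wy": 0,"wz": 0,"dx": 14,"dy": -33,"dz": 0,"claw": 91},
  {"wx": 0,"wy": 0,"wz": 0,"dx": 14,"dy": -33,"dz": 0,"claw": 91},
  {"wx": 0,"wy": 0,"wz": 0,"dx": 14,"dy": -33,"dz": 0,"claw": 91},
])

```text
t: 0.93
tcp_pos: [0.3466, 0.2582, 0.2198]
tcp_rot: [[-0.964, 0.267, -0.0], [0.267, 0.964, -0.0], [0.0, -0.0, -1.0]]
ft_force: [1.0, 0.2, 0.7]
grip_width: 0.0909
gripper_force: 0.0
```

Call:
step_arm([
  {"wx": 0,"wy": 0,"wz": 0,"dx": 14,"dy": -33,"dz": 0,"claw": 91},
  {"wx": 0,"wy": 0,"wz": 0,"dx": 14,"dy": -33,"dz": 0,"claw": 91},
  {"wx": 0,"wy": 0,"wz": 0,"dx": 14,"dy": -33,"dz": 0,"claw": 91},
  {"wx": 0,"wy": 0,"wz": 0,"dx": 14,"dy": -33,"dz": 0,"claw": 91},
  {"wx": 0,"wy": 0,"wz": 0,"dx": 14,"dy": -33,"dz": 0,"claw": 91},
  {"wx": 0,"wy": 0,"wz": 0,"dx": 14,"dy": -33,"dz": 0,"claw": 91},
  {"wx": 0,"wy": 0,"wz": 0,"dx": 14,"dy": -33,"dz": 0,"claw": 91},
  {"wx": 0,"wy": 0,"wz": 0,"dx": 14,"dy": -33,"dz": 0,"claw": 91},
  {"wx": 0,"wy": 0,"wz": 0,"dx": 14,"dy": -33,"dz": 0,"claw": 91},
  {"wx": 0,"wy": 0,"wz": 0,"dx": 14,"dy": -33,"dz": 0,"claw": 91},
])

```text
t: 1.77
tcp_pos: [0.4867, -0.072, 0.2198]
tcp_rot: [[-0.963, 0.268, -0.0], [0.268, 0.963, 0.0], [0.0, 0.0, -1.0]]
ft_force: [-0.2, 0.4, -0.2]
grip_width: 0.091
gripper_force: 0.0
```

Call:
step_arm([
  {"wx": 0,"wy": 0,"wz": 0,"dx": 14,"dy": -33,"dz": 0,"claw": 91},
  {"wx": 0,"wy": 0,"wz": 0,"dx": 14,"dy": -33,"dz": 0,"claw": 91},
  {"wx": 0,"wy": 0,"wz": 0,"dx": 14,"dy": -33,"dz": 0,"claw": 91},
  {"wx": 0,"wy": 0,"wz": 0,"dx": 14,"dy": -33,"dz": 0,"claw": 91},
  {"wx": 0,"wy": 0,"wz": 0,"dx": 6,"dy": -5,"dz": -20,"claw": 91},
  {"wx": 0,"wy": 0,"wz": 0,"dx": 0,"dy": 0,"dz": -20,"claw": 91},
  {"wx": 0,"wy": 0,"wz": 0,"dx": 0,"dy": 0,"dz": -20,"claw": 91},
  {"wx": 0,"wy": 0,"wz": 0,"dx": 0,"dy": 0,"dz": -10,"claw": 91},
  {"wx": 0,"wy": 0,"wz": 0,"dx": 0,"dy": 0,"dz": 0,"claw": 91},
  {"wx": 0,"wy": 0,"wz": 0,"dx": 0,"dy": 0,"dz": 0,"claw": 91},
])

```text
t: 2.6
tcp_pos: [0.5484, -0.2069, 0.15]
tcp_rot: [[-0.964, 0.267, -0.001], [0.267, 0.964, 0.0], [0.001, 0.0, -1.0]]
ft_force: [0.2, 0.1, 0.5]
grip_width: 0.091
gripper_force: 0.0
```

```bash
python3 - <<'E'
from h import *
s=eyes.snapshot("wrist");cv2.imwrite("pics/w1.png",s["img"])
import pickle;pickle.dump(s,open("w1.pkl","wb"))
st=bot.get_state();print(st["tcp_pos"],st["joint_positions"],s["extrinsics"])
E
```

```text
[ 0.54891826 -0.2071193   0.15074421] [-2.65033903e+01  2.90643499e+01  8.70066666e+01  4.49850133e-04
  6.38857700e+01 -1.01002752e+02] [[ 2.66814762e-01  9.32322011e-01  2.44101519e-01  4.79160712e-01]
 [ 9.63747359e-01 -2.58365224e-01 -6.66216125e-02 -1.88283679e-01]
 [ 9.54547843e-04  2.53027824e-01 -9.67458531e-01  3.19352162e-01]
 [ 0.00000000e+00  0.00000000e+00  0.00000000e+00  1.00000000e+00]]
```

View pics/w1.png

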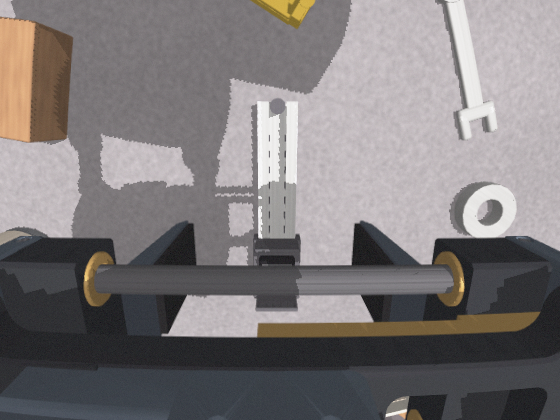

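The wrist view shows the rail running straight up the picture: free end at (258..298,102), left edge x≈258, right edge x≈297, carriage starting at row ~236.

```bash
python3 - <<'E'
from h import *
import pickle
s=pickle.load(open("w1.pkl","rb"))
e=np.array([w(s,u,v,.027)[:2]*1000 for u,v in ((258,102),(298,102),(258,220),(297,220))]);print(e.round(1))
d=e[:2].mean(0)-e[2:].mean(0);print(np.degrees(np.arctan2(d[1],d[0])))
ax=np.array([-.9636,.267]);print("centre",e[:2].mean(0)-100*ax,"grip",e[:2].mean(0)-92*ax)
p=w(s,277,237,.034)[:2]*1000;print("carriage front, rail x", (p-(e[:2].mean(0)-100*ax))@ax)
E
```

```text
[[ 458.5 -196.5]
 [ 468.  -162.4]
 [ 563.4 -226.9]
 [ 573.4 -190.6]]
164.46132289749707
centre [ 559.60766846 -206.17242177] grip [ 551.89886846 -204.03642177]
carriage front, rail x -23.982071041478683
```

Call:
step_arm([
  {"wx": 0,"wy": 0,"wz": 0,"dx": 2,"dy": 3,"dz": -25,"claw": 70},
  {"wx": 0,"wy": 0,"wz": 0,"dx": 0,"dy": 0,"dz": -25,"claw": 70},
  {"wx": 0,"wy": 0,"wz": 0,"dx": 0,"dy": 0,"dz": -25,"claw": 70},
  {"wx": 0,"wy": 0,"wz": 0,"dx": 0,"dy": 0,"dz": -25,"claw": 70},
  {"wx": 0,"wy": 0,"wz": 0,"dx": 0,"dy": 0,"dz": -20,"claw": 70},
  {"wx": 0,"wy": 0,"wz": 0,"dx": 0,"dy": 0,"dz": -14,"claw": 70},
  {"wx": 0,"wy": 0,"wz": 0,"dx": 0,"dy": 0,"dz": -9,"claw": 70},
  {"wx": 0,"wy": 0,"wz": 0,"dx": 0,"dy": 0,"dz": 0,"claw": 70},
  {"wx": 0,"wy": 0,"wz": 0,"dx": 0,"dy": 0,"dz": 0,"claw": 45},
  {"wx": 0,"wy": 0,"wz": 0,"dx": 0,"dy": 0,"dz": 0,"claw": 30},
], newtons=50)

```text
t: 3.48
tcp_pos: [0.5514, -0.2045, 0.0082]
tcp_rot: [[-0.964, 0.267, 0.002], [0.267, 0.964, -0.001], [-0.002, -0.0, -1.0]]
ft_force: [-0.0, -0.4, 0.2]
grip_width: 0.0595
gripper_force: 0.0
```

Call:
step_arm([
  {"wx": 0,"wy": 0,"wz": 0,"dx": 0,"dy": 0,"dz": 0,"claw": 25},
  {"wx": 0,"wy": 0,"wz": 0,"dx": 0,"dy": 0,"dz": 0,"claw": 25},
  {"wx": 0,"wy": 0,"wz": 0,"dx": 0,"dy": 0,"dz": 0,"claw": 25},
  {"wx": 0,"wy": 0,"wz": 0,"dx": 0,"dy": 0,"dz": 0,"claw": 25},
  {"wx": 0,"wy": 0,"wz": 0,"dx": 0,"dy": 0,"dz": 0,"claw": 25},
  {"wx": 0,"wy": 0,"wz": 0,"dx": 0,"dy": 0,"dz": 0,"claw": 25},
  {"wx": 0,"wy": 0,"wz": 0,"dx": 0,"dy": 0,"dz": 0,"claw": 25},
  {"wx": 0,"wy": 0,"wz": 0,"dx": 0,"dy": 0,"dz": 0,"claw": 25},
  {"wx": 0,"wy": 0,"wz": 0,"dx": 0,"dy": 0,"dz": 0,"claw": 25},
  {"wx": 0,"wy": 0,"wz": 0,"dx": 0,"dy": 0,"dz": 0,"claw": 25},
])

```text
t: 4.32
tcp_pos: [0.5508, -0.2043, 0.0074]
tcp_rot: [[-0.964, 0.268, 0.001], [0.268, 0.964, -0.0], [-0.001, -0.0, -1.0]]
ft_force: [-1.4, -0.2, 6.0]
grip_width: 0.0358
gripper_force: 50.0
```

Call:
step_arm([
  {"wx": 0,"wy": 0,"wz": 0,"dx": 0,"dy": 0,"dz": 3,"claw": 25},
  {"wx": 0,"wy": 0,"wz": 0,"dx": 0,"dy": 0,"dz": 6,"claw": 25},
  {"wx": 0,"wy": 0,"wz": 0,"dx": 0,"dy": 0,"dz": 12,"claw": 25},
  {"wx": 0,"wy": 0,"wz": 0,"dx": 0,"dy": 0,"dz": 20,"claw": 25},
  {"wx": 0,"wy": 0,"wz": 0,"dx": 0,"dy": 0,"dz": 22,"claw": 25},
  {"wx": 0,"wy": 0,"wz": 0,"dx": 0,"dy": 0,"dz": 22,"claw": 25},
  {"wx": 0,"wy": 0,"wz": 0,"dx": 0,"dy": 0,"dz": 20,"claw": 25},
  {"wx": 0,"wy": 0,"wz": 0,"dx": 0,"dy": 0,"dz": 10,"claw": 25},
  {"wx": 0,"wy": 0,"wz": 0,"dx": 0,"dy": 0,"dz": 5,"claw": 25},
  {"wx": 0,"wy": 0,"wz": 0,"dx": 0,"dy": 0,"dz": 0,"claw": 25},
], newtons=60)

```text
t: 5.15
tcp_pos: [0.5508, -0.2042, 0.1279]
tcp_rot: [[-0.964, 0.267, 0.001], [0.267, 0.964, -0.001], [-0.001, -0.0, -1.0]]
ft_force: [0.3, -0.4, -7.7]
grip_width: 0.0355
gripper_force: 60.0
```

Call:
step_arm([
  {"wx": 0,"wy": 0,"wz": 0.014,"dx": 1,"dy": 9,"dz": 0,"claw": 25},
  {"wx": 0,"wy": 0,"wz": 0.03,"dx": 2,"dy": 20,"dz": 0,"claw": 25},
  {"wx": 0,"wy": 0,"wz": 0.03,"dx": 2,"dy": 25,"dz": 0,"claw": 25},
  {"wx": 0,"wy": 0,"wz": 0.03,"dx": 2,"dy": 25,"dz": 0,"claw": 25},
  {"wx": 0,"wy": 0,"wz": 0.03,"dx": 2,"dy": 25,"dz": 0,"claw": 25},
  {"wx": 0,"wy": 0,"wz": 0.03,"dx": 2,"dy": 25,"dz": 0,"claw": 25},
  {"wx": 0,"wy": 0,"wz": 0.03,"dx": 2,"dy": 25,"dz": 0,"claw": 25},
  {"wx": 0,"wy": 0,"wz": 0.03,"dx": 2,"dy": 25,"dz": 0,"claw": 25},
  {"wx": 0,"wy": 0,"wz": 0.03,"dx": 2,"dy": 25,"dz": 0,"claw": 25},
  {"wx": 0,"wy": 0,"wz": 0.03,"dx": 2,"dy": 25,"dz": 0,"claw": 25},
])

```text
t: 5.98
tcp_pos: [0.5685, 0.0267, 0.1255]
tcp_rot: [[-1.0, -0.015, -0.003], [-0.015, 1.0, 0.0], [0.003, 0.0, -1.0]]
ft_force: [0.2, -0.1, -7.2]
grip_width: 0.0358
gripper_force: 60.0
```

Call:
step_arm([
  {"wx": 0,"wy": 0,"wz": 0.03,"dx": 2,"dy": 25,"dz": 0,"claw": 25},
  {"wx": 0,"wy": 0,"wz": 0.03,"dx": 2,"dy": 25,"dz": 0,"claw": 25},
  {"wx": 0,"wy": 0,"wz": 0.03,"dx": 2,"dy": 25,"dz": 0,"claw": 25},
  {"wx": 0,"wy": 0,"wz": 0.03,"dx": 2,"dy": 25,"dz": 0,"claw": 25},
  {"wx": 0,"wy": 0,"wz": 0.03,"dx": 2,"dy": 25,"dz": 0,"claw": 25},
  {"wx": 0,"wy": 0,"wz": 0.03,"dx": 2,"dy": 25,"dz": 0,"claw": 25},
  {"wx": 0,"wy": 0,"wz": 0.03,"dx": 2,"dy": 25,"dz": 0,"claw": 25},
  {"wx": 0,"wy": 0,"wz": 0.03,"dx": 2,"dy": 25,"dz": 0,"claw": 25},
  {"wx": 0,"wy": 0,"wz": 0.03,"dx": 2,"dy": 20,"dz": 0,"claw": 25},
  {"wx": 0,"wy": 0,"wz": 0.02,"dx": 2,"dy": 10,"dz": 0,"claw": 25},
])

```text
t: 6.82
tcp_pos: [0.5883, 0.2576, 0.1253]
tcp_rot: [[-0.953, -0.302, -0.002], [-0.302, 0.953, -0.0], [0.002, 0.001, -1.0]]
ft_force: [-0.2, 0.1, -7.8]
grip_width: 0.0354
gripper_force: 60.0
```

```bash
python3 - <<'E'
from h import *
s=eyes.snapshot("wrist");cv2.imwrite("pics/w2.png",s["img"])
import pickle;pickle.dump(s,open("w2.pkl","wb"))
s=eyes.snapshot("top");pickle.dump(s,open("t2.pkl","wb"));cv2.imwrite("pics/t2.png",cv2.resize(s["img"][110:260,110:260],None,fx=4,fy=4,interpolation=2))
st=bot.get_state();print(st["t"],st["tcp_pos"],st["tcp_rot"],st["grip_width"],st["torque"])
E
```

```text
6.9167 [0.58874655 0.25657556 0.12546007] [[-9.53483003e-01 -3.01441581e-01 -1.77076273e-03]
 [-3.01441584e-01  9.53484608e-01 -2.71768331e-04]
 [ 1.77031728e-03  2.74655038e-04 -9.99998395e-01]] 0.03563746408612267 [-0.01976596  0.12825192 -0.00851699]
```

View pics/w2.png

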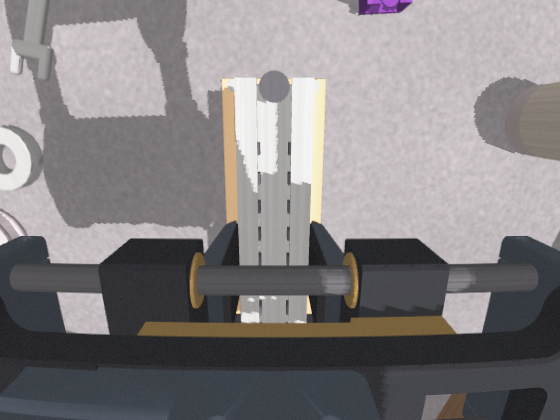

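Wrist view: rail tip at row 77, edges x≈236..312; the cradle's base plate shows on either side at x≈222 and 326, nearly symmetric.

```bash
python3 - <<'E'
from h import *
import pickle
s=pickle.load(open("w2.pkl","rb"))
st=bot.get_state();R=np.array(st["tcp_rot"]);t=np.array(st["tcp_pos"])
for u,v in ((243,90),(243,140),(243,200),(303,90),(303,140),(303,200)):
    print(u,v,((w(s,u,v,r=2)-t)@R*1000).round(1))
z=t[2]+.020
for u,v in ((236,77),(312,77),(238,200),(311,200)): print("rail",((w(s,u,v,z)-t)@R*1000).round(1), (w(s,u,v,z)*1000).round(1))
for u,v in ((222,79),(326,79),(226,200),(321,200)): print("plate",u,v,((w(s,u,v,.008)-t)@R*1000).round(1),(w(s,u,v,.008)*1000).round(1))
T=pickle.load(open("t2.pkl","rb"))
E
```

```text
243 90 [ 86.4 -12.9 -18.3]
243 140 [ 64.  -13.3 -18.1]
243 200 [ 35.  -13.9 -18.1]
303 90 [ 86.5  14.4 -17.8]
303 140 [ 64.   14.8 -17.9]
303 200 [ 35.   15.5 -17.7]
rail [ 91.9 -15.7 -19.8] [505.9 213.9 145.5]
rail [ 91.9  18.1 -19.8] [495.7 246.1 145.5]
rail [ 35.5 -16.2 -19.9] [559.8 230.5 145.5]
rail [ 35.5  19.2 -19.9] [549.1 264.2 145.5]
plate 222 79 [108.5 -43.1 117.6] [498.1 182.8   8. ]
plate 326 79 [108.6  46.  117.7] [471.1 267.7   8. ]
plate 226 200 [  1.7 -43.1 117.5] [599.9 215.    8. ]
plate 321 200 [  1.8  45.5 117.5] [573.1 299.3   8. ]
```

View pics/t2.png

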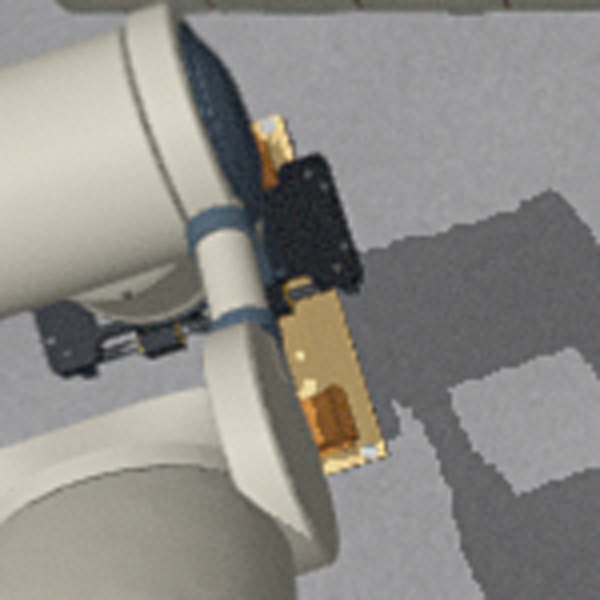

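Call:
step_arm([
  {"wx": 0,"wy": 0,"wz": 0,"dx": 3,"dy": 1,"dz": -10,"claw": 25},
  {"wx": 0,"wy": 0,"wz": 0,"dx": 0,"dy": 0,"dz": -16,"claw": 25},
  {"wx": 0,"wy": 0,"wz": 0,"dx": 0,"dy": 0,"dz": -16,"claw": 25},
  {"wx": 0,"wy": 0,"wz": 0,"dx": 0,"dy": 0,"dz": -14,"claw": 25},
  {"wx": 0,"wy": 0,"wz": 0,"dx": 0,"dy": 0,"dz": -10,"claw": 25},
  {"wx": 0,"wy": 0,"wz": 0,"dx": 0,"dy": 0,"dz": -4,"claw": 25},
  {"wx": 0,"wy": 0,"wz": 0,"dx": 0,"dy": 0,"dz": 0,"claw": 25},
  {"wx": 0,"wy": 0,"wz": 0,"dx": 0,"dy": 0,"dz": 0,"claw": 25},
  {"wx": 0,"wy": 0,"wz": 0,"dx": 0,"dy": 0,"dz": 0,"claw": 25},
  {"wx": 0,"wy": 0,"wz": 0,"dx": 0,"dy": 0,"dz": 0,"claw": 25},
])

```text
t: 7.75
tcp_pos: [0.593, 0.256, 0.0577]
tcp_rot: [[-0.954, -0.298, 0.001], [-0.298, 0.954, 0.0], [-0.001, 0.0, -1.0]]
ft_force: [-0.1, 0.3, -6.9]
grip_width: 0.0359
gripper_force: 60.0
```

```bash
python3 - <<'E'
from h import *
s=eyes.snapshot("wrist")
import pickle;pickle.dump(s,open("w3.pkl","wb"));cv2.imwrite("pics/w3.png",cv2.resize(s["img"][40:240,180:380],None,fx=3,fy=3,interpolation=2))
st=bot.get_state();print(st["t"],st["tcp_pos"],st["tcp_rot"])
E
```

```text
7.8 [0.59297744 0.25600476 0.05769183] [[-9.54401448e-01 -2.98523632e-01  1.23161997e-03]
 [-2.98523386e-01  9.54402243e-01  3.83167615e-04]
 [-1.28984545e-03 -1.97163779e-06 -9.99999168e-01]]
```

View pics/w3.png

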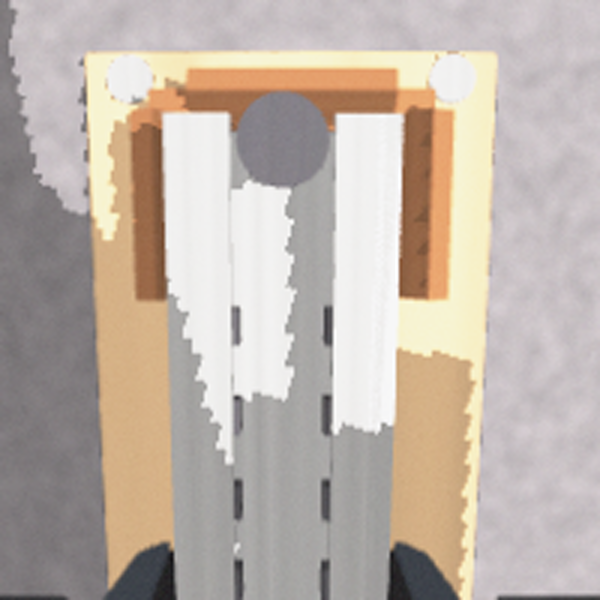

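```bash
python3 - <<'E'
from h import *
import pickle
s=pickle.load(open("w3.pkl","rb"))
st=bot.get_state();R=np.array(st["tcp_rot"]);t=np.array(st["tcp_pos"])
f=lambda x,y,z:((w(s,180+x/3,40+y/3,z)-t)@R*1000).round(1)
print("tip",f(163,113,t[2]+.02),f(403,113,t[2]+.02),"back",f(175,500,t[2]+.02),f(391,500,t[2]+.02))
print("plate",f(85,52,.008),f(497,52,.008),f(104,500,.008),f(477,500,.008))
print("saddle top outer",f(128,115,.039),f(453,110,.039),f(135,298,.039),f(448,298,.039),"end top",f(190,68,.039),f(395,68,.039))
E
```

```text
tip [ 91.4 -17.5 -20.1] [ 91.4  18.1 -20.1] back [ 31.9 -17.2 -20. ] [ 31.9  17.9 -20. ]
plate [113.2 -42.2  49.5] [113.3  46.7  49.5] [ 13.2 -42.2  49.7] [13.2 47.  49.7]
saddle top outer [ 96.1 -28.6  18.6] [97.  32.2 18.6] [ 62.2 -28.3  18.6] [62.3 32.6 18.6] end top [104.3 -16.8  18.6] [104.4  21.1  18.6]
```

Call:
step_arm([
  {"wx": 0,"wy": 0,"wz": 0,"dx": -0.5,"dy": 1.7,"dz": 0,"claw": 25},
  {"wx": 0,"wy": 0,"wz": 0,"dx": 0,"dy": 0,"dz": -5,"claw": 25},
  {"wx": 0,"wy": 0,"wz": 0,"dx": 0,"dy": 0,"dz": -5,"claw": 25},
  {"wx": 0,"wy": 0,"wz": 0,"dx": 0,"dy": 0,"dz": -4,"claw": 25},
  {"wx": 0,"wy": 0,"wz": 0,"dx": 0,"dy": 0,"dz": -3,"claw": 25},
  {"wx": 0,"wy": 0,"wz": 0,"dx": 0,"dy": 0,"dz": -3,"claw": 25},
  {"wx": 0,"wy": 0,"wz": 0,"dx": 0,"dy": 0,"dz": -3,"claw": 25},
  {"wx": 0,"wy": 0,"wz": 0,"dx": 0,"dy": 0,"dz": 0,"claw": 25},
  {"wx": 0,"wy": 0,"wz": 0,"dx": 0,"dy": 0,"dz": 0,"claw": 25},
  {"wx": 0,"wy": 0,"wz": 0,"dx": 0,"dy": 0,"dz": 0,"claw": 25},
])

```text
t: 8.63
tcp_pos: [0.5922, 0.2576, 0.034]
tcp_rot: [[-0.954, -0.299, 0.0], [-0.299, 0.954, 0.0], [-0.0, -0.0, -1.0]]
ft_force: [0.2, -0.0, -6.6]
grip_width: 0.0356
gripper_force: 60.0
```

Call:
step_arm([
  {"wx": 0,"wy": 0,"wz": 0,"dx": 0,"dy": 0,"dz": -2,"claw": 25},
  {"wx": 0,"wy": 0,"wz": 0,"dx": 0,"dy": 0,"dz": -1.5,"claw": 25},
  {"wx": 0,"wy": 0,"wz": 0,"dx": 0,"dy": 0,"dz": -1,"claw": 25},
  {"wx": 0,"wy": 0,"wz": 0,"dx": 0,"dy": 0,"dz": -1,"claw": 25},
  {"wx": 0,"wy": 0,"wz": 0,"dx": 0,"dy": 0,"dz": -0.7,"claw": 25},
  {"wx": 0,"wy": 0,"wz": 0,"dx": 0,"dy": 0,"dz": 0,"claw": 25},
  {"wx": 0,"wy": 0,"wz": 0,"dx": 0,"dy": 0,"dz": 0,"claw": 25},
  {"wx": 0,"wy": 0,"wz": 0,"dx": 0,"dy": 0,"dz": 0,"claw": 25},
  {"wx": 0,"wy": 0,"wz": 0,"dx": 0,"dy": 0,"dz": 0,"claw": 25},
  {"wx": 0,"wy": 0,"wz": 0,"dx": 0,"dy": 0,"dz": 0,"claw": 25},
])

```text
t: 9.47
tcp_pos: [0.592, 0.2576, 0.0277]
tcp_rot: [[-0.954, -0.299, -0.0], [-0.299, 0.954, -0.0], [0.0, 0.0, -1.0]]
ft_force: [-0.1, 0.1, -6.8]
grip_width: 0.0354
gripper_force: 60.0
```

Call:
step_arm([
  {"wx": 0,"wy": 0,"wz": 0,"dx": 0,"dy": 0,"dz": -0.7,"claw": 25},
  {"wx": 0,"wy": 0,"wz": 0,"dx": 0,"dy": 0,"dz": 0,"claw": 36},
  {"wx": 0,"wy": 0,"wz": 0,"dx": 0,"dy": 0,"dz": 0,"claw": 42},
  {"wx": 0,"wy": 0,"wz": 0,"dx": 0,"dy": 0,"dz": 0,"claw": 55},
  {"wx": 0,"wy": 0,"wz": 0,"dx": 0,"dy": 0,"dz": 0,"claw": 60},
  {"wx": 0,"wy": 0,"wz": 0,"dx": 0,"dy": 0,"dz": 0,"claw": 60},
  {"wx": 0,"wy": 0,"wz": 0,"dx": 0,"dy": 0,"dz": 0,"claw": 60},
  {"wx": 0,"wy": 0,"wz": 0,"dx": 0,"dy": 0,"dz": 10,"claw": 60},
  {"wx": 0,"wy": 0,"wz": 0,"dx": 0,"dy": 0,"dz": 20,"claw": 60},
  {"wx": 0,"wy": 0,"wz": 0,"dx": 0,"dy": 0,"dz": 30,"claw": 60},
])

```text
t: 10.3
tcp_pos: [0.5907, 0.2571, 0.0863]
tcp_rot: [[-0.954, -0.299, -0.004], [-0.299, 0.954, -0.001], [0.004, -0.0, -1.0]]
ft_force: [-0.0, 0.4, -0.5]
grip_width: 0.0603
gripper_force: 0.0
```

Call:
step_arm([
  {"wx": 0,"wy": 0,"wz": 0,"dx": 0,"dy": 0,"dz": 30,"claw": 60},
  {"wx": 0,"wy": 0,"wz": 0,"dx": 0,"dy": 0,"dz": 30,"claw": 20},
  {"wx": 0,"wy": 0,"wz": 0,"dx": -30,"dy": -9,"dz": 0,"claw": 0},
  {"wx": 0,"wy": 0,"wz": 0,"dx": -30,"dy": -9,"dz": 0,"claw": 0},
  {"wx": 0,"wy": 0,"wz": 0,"dx": -30,"dy": -9,"dz": 0,"claw": 0},
  {"wx": 0,"wy": 0,"wz": 0,"dx": 0,"dy": 0,"dz": 0,"claw": 0},
  {"wx": 0,"wy": 0,"wz": 0,"dx": 0,"dy": 0,"dz": 0,"claw": 0},
  {"wx": 0,"wy": 0,"wz": 0,"dx": 0,"dy": 0,"dz": 0,"claw": 0},
  {"wx": 0,"wy": 0,"wz": 0,"dx": 0,"dy": 0,"dz": 0,"claw": 0},
  {"wx": 0,"wy": 0,"wz": 0,"dx": 0,"dy": 0,"dz": 0,"claw": 0},
])

```text
t: 11.13
tcp_pos: [0.503, 0.2309, 0.1471]
tcp_rot: [[-0.954, -0.299, 0.001], [-0.299, 0.954, 0.0], [-0.001, -0.0, -1.0]]
ft_force: [-0.4, -0.4, -1.0]
grip_width: 0.0026
gripper_force: 0.0
```

```bash
python3 - <<'E'
from h import *
s=eyes.snapshot("wrist"); t=eyes.snapshot("side")
import pickle;pickle.dump(s,open("w4.pkl","wb"))
a=cv2.resize(t["img"][130:210,190:290],(500,400),interpolation=2)
b=cv2.resize(s["img"],None,fx=.5,fy=.5)
print(bot.get_state()["t"],bot.get_state()["tcp_pos"])
cv2.imwrite("pics/w4.png",np.vstack([s["img"][:,60:500],a[:150,30:470]]))
E
```

```text
11.2333 [0.50260338 0.2307401  0.14689655]
```

View pics/w4.png

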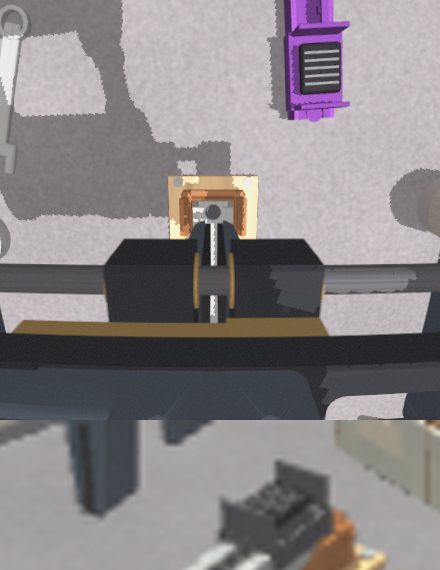

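The rail sits in the cradle with the carriage at the far end and the finger clear of it. Next I check the seated height and the release position in the side camera's depth.

```bash
python3 - <<'E'
from h import *
s=eyes.snapshot("side"); T=eyes.snapshot("top")
c=np.array([.6002,.2602]);ax=np.array([-.954,-.299]);ay=np.array([.299,-.954])
for n,s in (("side",s),("top",T)):
    v,u=np.nonzero(s["range_z"]);K=np.array(s["camera_matrix"])
    p=cv2.undistortPoints(np.stack([u,v],1).astype(float)[:,None],K,np.array(s["distortion"]))[:,0]
    z=s["range_z"][v,u];E=np.array(s["extrinsics"])
    P=np.c_[p*z[:,None],z]@E[:3,:3].T+E[:3,3]
    L=np.c_[(P[:,:2]-c)@ax,(P[:,:2]-c)@ay,P[:,2]]*1000
    m=(abs(L[:,0])<115)&(abs(L[:,1])<20)&(L[:,2]<90)
    for a in range(-110,110,10):
        q=L[m&(L[:,0]>=a)&(L[:,0]<a+10)]
        if len(q):print(n,a,len(q),np.percentile(q[:,2],[10,50,90,100]).round(1), end=" | ")
    q=L[(L[:,2]>62)&(L[:,2]<90)&(abs(L[:,0]+60)<50)&(abs(L[:,1])<40)];print("\ncarriage top box",len(q),q.min(0) if len(q) else '',q.max(0) if len(q) else '')
E
```

```text
side -110 3 [33.4 33.8 38.  39. ] | side -100 10 [56.9 67.5 73.1 74.3] | side -90 46 [59.  66.5 74.3 77. ] | side -80 23 [ 6.  54.4 67.6 69.2] | side -70 32 [10.5 63.6 68.6 70.9] | side -60 36 [ 7.2 64.1 69.3 71.4] | side -50 35 [ 5.7 52.8 69.2 71.1] | side -40 37 [ 8.7 49.2 70.9 75.4] | side -30 92 [28.  55.9 73.2 78.3] | side -20 26 [ 7.8 32.7 48.1 51.7] | side -10 37 [ 8.5 37.5 46.2 47.9] | side 0 30 [ 6.7 29.1 45.9 50.5] | side 10 32 [12.8 38.2 47.7 49.8] | side 20 40 [ 9.2 35.6 46.3 50.9] | side 30 32 [ 7.1 37.1 47.4 50.4] | side 40 41 [11.  36.2 46.6 48. ] | side 50 29 [24.4 39.4 47.7 48.9] | side 60 28 [30.8 42.2 46.8 49.1] | side 70 23 [24.6 42.9 47.8 51.3] | side 80 36 [23.5 41.4 46.8 49.4] | side 90 34 [25.9 43.9 48.  49.9] | side 100 61 [ 6.4 17.  39.  49.5] | 
carriage top box 161 [-94.8962699  -20.60266843  62.06947618] [-22.17461855  24.94410842  78.31306761]
top -110 47 [29.5 34.8 39.8 47. ] | top -100 8 [37.5 47.6 73.7 74.9] | top -90 84 [52.1 61.  76.2 80.3] | top -80 49 [55.5 66.1 70.1 73.7] | top -70 31 [53.5 67.2 69.4 73.1] | top -60 15 [54.1 65.3 69.4 70.4] | top -50 16 [52.8 64.6 70.6 70.7] | top -40 6 [28.8 51.8 55.3 56. ] | top -30 3 [ 4.8  7.9 16.1 18.2] | top 100 4 [22.9 23.1 25.1 25.9] | 
carriage top box 130 [-90.64837137 -17.83814134  62.26517244] [-40.40724327  20.52391729  80.28473628]
```

Call:
step_arm([
  {"wx": 0,"wy": 0,"wz": 0,"dx": 29,"dy": 9,"dz": 0,"claw": 0},
  {"wx": 0,"wy": 0,"wz": 0,"dx": 30,"dy": 9,"dz": 0,"claw": 0},
  {"wx": 0,"wy": 0,"wz": 0,"dx": 30,"dy": 9,"dz": 0,"claw": 0},
  {"wx": 0,"wy": 0,"wz": 0,"dx": 30,"dy": 9,"dz": 0,"claw": 0},
  {"wx": 0,"wy": 0,"wz": 0,"dx": 30,"dy": 9.5,"dz": 0,"claw": 0},
  {"wx": 0,"wy": 0,"wz": 0,"dx": 0,"dy": 0,"dz": -15,"claw": 0},
  {"wx": 0,"wy": 0,"wz": 0,"dx": 0,"dy": 0,"dz": -20,"claw": 0},
  {"wx": 0,"wy": 0,"wz": 0,"dx": 0,"dy": 0,"dz": -20,"claw": 0},
  {"wx": 0,"wy": 0,"wz": 0,"dx": 0,"dy": 0,"dz": -10,"claw": 0},
  {"wx": 0,"wy": 0,"wz": 0,"dx": 0,"dy": 0,"dz": 0,"claw": 0},
])

```text
t: 12.17
tcp_pos: [0.6496, 0.2756, 0.0794]
tcp_rot: [[-0.954, -0.299, -0.004], [-0.299, 0.954, -0.001], [0.004, -0.0, -1.0]]
ft_force: [-0.2, 0.1, -0.9]
grip_width: 0.0006
gripper_force: 0.0
```

```bash
python3 - <<'E'
from h import *
t=eyes.snapshot("side")
st=bot.get_state();print(st["t"],st["tcp_pos"],st["ft_force"],st["grip_width"])
cv2.imwrite("pics/s5.png",cv2.resize(t["img"][120:200,200:300],(750,600),interpolation=2))
E
```

```text
12.2167 [0.65048817 0.27589782 0.08114748] [-0.72736109  0.37759155  0.45853572] 0.0003859739813856069
```

View pics/s5.png

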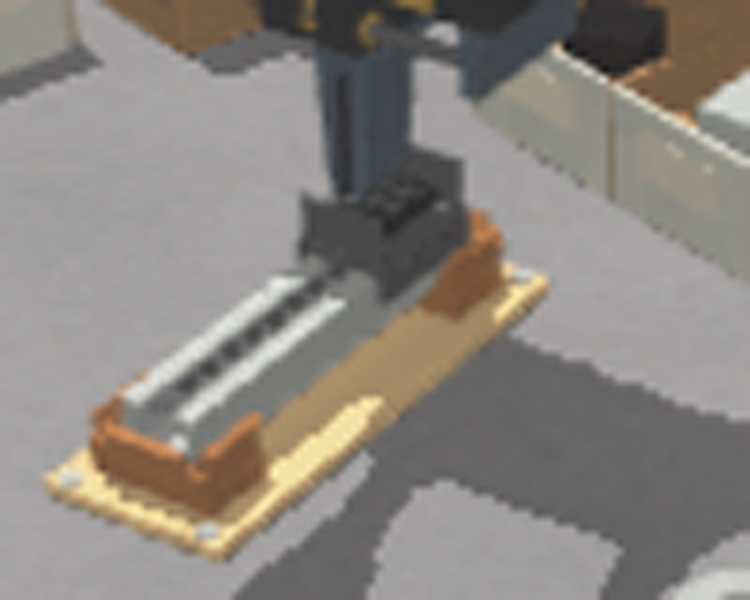

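The finger hangs above the pad between the two fences (fingertip at ~(365,195) in the crop), nearer the leading fence as planned. Pressing down gradually.

Call:
step_arm([
  {"wx": 0,"wy": 0,"wz": 0,"dx": 0,"dy": 0,"dz": -6,"claw": 0},
  {"wx": 0,"wy": 0,"wz": 0,"dx": 0,"dy": 0,"dz": -5,"claw": 0},
  {"wx": 0,"wy": 0,"wz": 0,"dx": 0,"dy": 0,"dz": -2,"claw": 0},
  {"wx": 0,"wy": 0,"wz": 0,"dx": 0,"dy": 0,"dz": -2,"claw": 0},
  {"wx": 0,"wy": 0,"wz": 0,"dx": 0,"dy": 0,"dz": -1,"claw": 0},
  {"wx": 0,"wy": 0,"wz": 0,"dx": 0,"dy": 0,"dz": 0,"claw": 0},
  {"wx": 0,"wy": 0,"wz": 0,"dx": 0,"dy": 0,"dz": 0,"claw": 0},
  {"wx": 0,"wy": 0,"wz": 0,"dx": 0,"dy": 0,"dz": 0,"claw": 0},
  {"wx": 0,"wy": 0,"wz": 0,"dx": 0,"dy": 0,"dz": 0,"claw": 0},
  {"wx": 0,"wy": 0,"wz": 0,"dx": 0,"dy": 0,"dz": 0,"claw": 0},
])

```text
t: 13.05
tcp_pos: [0.6512, 0.2761, 0.0662]
tcp_rot: [[-0.954, -0.299, 0.0], [-0.299, 0.954, 0.0], [-0.0, -0.0, -1.0]]
ft_force: [-0.5, 0.8, 3.6]
grip_width: 0.0001
gripper_force: 1.9
```

Call:
step_arm([
  {"wx": 0,"wy": 0,"wz": 0,"dx": 0,"dy": 0,"dz": -2,"claw": 0},
  {"wx": 0,"wy": 0,"wz": 0,"dx": 0,"dy": 0,"dz": -2,"claw": 0},
  {"wx": 0,"wy": 0,"wz": 0,"dx": 0,"dy": 0,"dz": -1,"claw": 0},
  {"wx": 0,"wy": 0,"wz": 0,"dx": 0,"dy": 0,"dz": -0.5,"claw": 0},
  {"wx": 0,"wy": 0,"wz": 0,"dx": 0,"dy": 0,"dz": -0.5,"claw": 0},
  {"wx": 0,"wy": 0,"wz": 0,"dx": 0,"dy": 0,"dz": 0,"claw": 0},
  {"wx": 0,"wy": 0,"wz": 0,"dx": 0,"dy": 0,"dz": 0,"claw": 0},
  {"wx": 0,"wy": 0,"wz": 0,"dx": 0,"dy": 0,"dz": 0,"claw": 0},
  {"wx": 0,"wy": 0,"wz": 0,"dx": 0,"dy": 0,"dz": 0,"claw": 0},
  {"wx": 0,"wy": 0,"wz": 0,"dx": 0,"dy": 0,"dz": 0,"claw": 0},
])

```text
t: 13.88
tcp_pos: [0.6512, 0.2762, 0.0601]
tcp_rot: [[-0.954, -0.299, 0.0], [-0.299, 0.954, 0.0], [-0.0, 0.0, -1.0]]
ft_force: [-1.6, 0.4, 6.8]
grip_width: 0.0006
gripper_force: 3.4
```

Call:
step_arm([
  {"wx": 0,"wy": 0,"wz": 0,"dx": 0,"dy": 0,"dz": -0.5,"claw": 0},
  {"wx": 0,"wy": 0,"wz": 0,"dx": -0.95,"dy": -0.3,"dz": 0,"claw": 0},
  {"wx": 0,"wy": 0,"wz": 0,"dx": -1.9,"dy": -0.6,"dz": 0,"claw": 0},
  {"wx": 0,"wy": 0,"wz": 0,"dx": -1.9,"dy": -0.6,"dz": 0,"claw": 0},
  {"wx": 0,"wy": 0,"wz": 0,"dx": -1.9,"dy": -0.6,"dz": 0,"claw": 0},
  {"wx": 0,"wy": 0,"wz": 0,"dx": -2.9,"dy": -0.9,"dz": 0,"claw": 0},
  {"wx": 0,"wy": 0,"wz": 0,"dx": -2.9,"dy": -0.9,"dz": 0,"claw": 0},
  {"wx": 0,"wy": 0,"wz": 0,"dx": -2.9,"dy": -0.9,"dz": 0,"claw": 0},
  {"wx": 0,"wy": 0,"wz": 0,"dx": -2.9,"dy": -0.9,"dz": 0,"claw": 0},
  {"wx": 0,"wy": 0,"wz": 0,"dx": -2.9,"dy": -0.9,"dz": 0,"claw": 0},
])

```text
t: 14.72
tcp_pos: [0.6306, 0.2697, 0.0599]
tcp_rot: [[-0.954, -0.299, 0.002], [-0.299, 0.954, 0.001], [-0.002, 0.0, -1.0]]
ft_force: [1.2, 1.4, 6.5]
grip_width: 0.0003
gripper_force: 3.4
```

Call:
step_arm([
  {"wx": 0,"wy": 0,"wz": 0,"dx": -4.77,"dy": -1.5,"dz": -0.3,"claw": 0},
  {"wx": 0,"wy": 0,"wz": 0,"dx": -4.77,"dy": -1.5,"dz": 0,"claw": 0},
  {"wx": 0,"wy": 0,"wz": 0,"dx": -4.77,"dy": -1.5,"dz": 0,"claw": 0},
  {"wx": 0,"wy": 0,"wz": 0,"dx": -4.77,"dy": -1.5,"dz": 0,"claw": 0},
  {"wx": 0,"wy": 0,"wz": 0,"dx": -4.77,"dy": -1.5,"dz": 0,"claw": 0},
  {"wx": 0,"wy": 0,"wz": 0,"dx": -4.77,"dy": -1.5,"dz": 0,"claw": 0},
  {"wx": 0,"wy": 0,"wz": 0,"dx": -4.77,"dy": -1.5,"dz": 0,"claw": 0},
  {"wx": 0,"wy": 0,"wz": 0,"dx": -4.77,"dy": -1.5,"dz": 0,"claw": 0},
  {"wx": 0,"wy": 0,"wz": 0,"dx": -4.77,"dy": -1.5,"dz": 0,"claw": 0},
  {"wx": 0,"wy": 0,"wz": 0,"dx": -4.77,"dy": -1.5,"dz": 0,"claw": 0},
])

```text
t: 15.55
tcp_pos: [0.5828, 0.2548, 0.0596]
tcp_rot: [[-0.954, -0.299, 0.002], [-0.299, 0.954, 0.001], [-0.002, 0.0, -1.0]]
ft_force: [1.8, 0.7, 6.9]
grip_width: 0.0005
gripper_force: 3.5
```

Call:
step_arm([
  {"wx": 0,"wy": 0,"wz": 0,"dx": -4.77,"dy": -1.5,"dz": 0,"claw": 0},
  {"wx": 0,"wy": 0,"wz": 0,"dx": -4.77,"dy": -1.5,"dz": 0,"claw": 0},
  {"wx": 0,"wy": 0,"wz": 0,"dx": -4.77,"dy": -1.5,"dz": 0,"claw": 0},
  {"wx": 0,"wy": 0,"wz": 0,"dx": -4.77,"dy": -1.5,"dz": 0,"claw": 0},
  {"wx": 0,"wy": 0,"wz": 0,"dx": -4.77,"dy": -1.5,"dz": 0,"claw": 0},
  {"wx": 0,"wy": 0,"wz": 0,"dx": -4.77,"dy": -1.5,"dz": 0,"claw": 0},
  {"wx": 0,"wy": 0,"wz": 0,"dx": -2.9,"dy": -0.9,"dz": 0,"claw": 0},
  {"wx": 0,"wy": 0,"wz": 0,"dx": -2.9,"dy": -0.9,"dz": 0,"claw": 0},
  {"wx": 0,"wy": 0,"wz": 0,"dx": 0,"dy": 0,"dz": 0,"claw": 0},
  {"wx": 0,"wy": 0,"wz": 0,"dx": 0,"dy": 0,"dz": 0,"claw": 0},
])

```text
t: 16.38
tcp_pos: [0.5479, 0.2439, 0.0594]
tcp_rot: [[-0.954, -0.299, 0.001], [-0.299, 0.954, 0.0], [-0.001, 0.0, -1.0]]
ft_force: [-1.3, 1.1, 7.4]
grip_width: 0.0004
gripper_force: 3.6
```

Call:
step_arm([
  {"wx": 0,"wy": 0,"wz": 0,"dx": -1.9,"dy": -0.6,"dz": 0,"claw": 0},
  {"wx": 0,"wy": 0,"wz": 0,"dx": -1.9,"dy": -0.6,"dz": 0,"claw": 0},
  {"wx": 0,"wy": 0,"wz": 0,"dx": -1.9,"dy": -0.6,"dz": 0,"claw": 0},
  {"wx": 0,"wy": 0,"wz": 0,"dx": -1.9,"dy": -0.6,"dz": 0,"claw": 0},
  {"wx": 0,"wy": 0,"wz": 0,"dx": -0.95,"dy": -0.3,"dz": 0,"claw": 0},
  {"wx": 0,"wy": 0,"wz": 0,"dx": -0.95,"dy": -0.3,"dz": 0,"claw": 0},
  {"wx": 0,"wy": 0,"wz": 0,"dx": -0.95,"dy": -0.3,"dz": 0,"claw": 0},
  {"wx": 0,"wy": 0,"wz": 0,"dx": -0.95,"dy": -0.3,"dz": 0,"claw": 0},
  {"wx": 0,"wy": 0,"wz": 0,"dx": 0,"dy": 0,"dz": 0,"claw": 0},
  {"wx": 0,"wy": 0,"wz": 0,"dx": 0,"dy": 0,"dz": 0,"claw": 0},
])

```text
t: 17.22
tcp_pos: [0.5369, 0.2405, 0.0595]
tcp_rot: [[-0.954, -0.299, 0.001], [-0.299, 0.954, 0.001], [-0.001, 0.0, -1.0]]
ft_force: [0.1, 1.9, 6.6]
grip_width: 0.0005
gripper_force: 3.5
```

Call:
step_arm([
  {"wx": 0,"wy": 0,"wz": 0,"dx": -0.95,"dy": -0.3,"dz": 0,"claw": 0},
  {"wx": 0,"wy": 0,"wz": 0,"dx": -0.95,"dy": -0.3,"dz": 0,"claw": 0},
  {"wx": 0,"wy": 0,"wz": 0,"dx": -0.95,"dy": -0.3,"dz": 0,"claw": 0},
  {"wx": 0,"wy": 0,"wz": 0,"dx": -0.5,"dy": -0.15,"dz": 0,"claw": 0},
  {"wx": 0,"wy": 0,"wz": 0,"dx": 0,"dy": 0,"dz": 0,"claw": 0},
  {"wx": 0,"wy": 0,"wz": 0,"dx": 0,"dy": 0,"dz": 0,"claw": 0},
  {"wx": 0,"wy": 0,"wz": 0,"dx": 0,"dy": 0,"dz": 0,"claw": 0},
  {"wx": 0,"wy": 0,"wz": 0,"dx": 0,"dy": 0,"dz": 0,"claw": 0},
  {"wx": 0,"wy": 0,"wz": 0,"dx": 0,"dy": 0,"dz": 0,"claw": 0},
  {"wx": 0,"wy": 0,"wz": 0,"dx": 0,"dy": 0,"dz": 0,"claw": 0},
])

```text
t: 18.05
tcp_pos: [0.5346, 0.2396, 0.0597]
tcp_rot: [[-0.954, -0.299, 0.003], [-0.299, 0.954, 0.001], [-0.003, 0.0, -1.0]]
ft_force: [4.3, 2.4, 7.2]
grip_width: 0.0003
gripper_force: 3.5
```

```bash
cat > chk.py <<'E'
from h import *
s=eyes.snapshot("side")
c=np.array([.6002,.2602]);ax=np.array([-.954,-.299]);ay=np.array([.299,-.954])
v,u=np.nonzero(s["range_z"]);K=np.array(s["camera_matrix"])
p=cv2.undistortPoints(np.stack([u,v],1).astype(float)[:,None],K,np.array(s["distortion"]))[:,0]
z=s["range_z"][v,u];E=np.array(s["extrinsics"])
P=np.c_[p*z[:,None],z]@E[:3,:3].T+E[:3,3]
L=np.c_[(P[:,:2]-c)@ax,(P[:,:2]-c)@ay,P[:,2]]*1000
m=(abs(L[:,0])<115)&(abs(L[:,1])<20)&(L[:,2]<82)
for a in range(-110,110,10):
    q=L[m&(L[:,0]>=a)&(L[:,0]<a+10)]
    if len(q):print(a,len(q),np.percentile(q[:,2],[50,90,100]).round(1), end=" | ")
q=L[(L[:,2]>70)&(L[:,2]<82)&(abs(L[:,0]-60)<50)&(abs(L[:,1])<30)];print("\nfences",len(q),np.percentile(q,[2,98],axis=0).round(1) if len(q) else '')
cv2.imwrite("pics/s%d.png"%(bot.get_state()["t"]*100),cv2.resize(s["img"][120:200,200:300],(750,600),interpolation=2))
E
python3 chk.py
```

```text
-110 12 [32.3 43.5 44.1] | -100 22 [37.9 48.7 49.7] | -90 22 [41.9 47.4 50.1] | -80 16 [35.8 47.8 50.3] | -70 30 [35.7 45.9 47.7] | -60 29 [29.5 47.1 49.6] | -50 32 [35.4 45.3 48.5] | -40 26 [34.7 46.3 48.5] | -30 31 [33.7 45.8 48.4] | -20 25 [27.1 48.1 48.7] | -10 25 [31.7 46.1 47.9] | 0 19 [29.6 45.2 48.4] | 10 23 [23.5 46.7 48.4] | 20 12 [41.  74.5 74.9] | 30 47 [61.8 74.3 77.2] | 40 20 [23.3 59.5 61. ] | 50 26 [57.6 72.5 81.1] | 60 22 [61.5 76.8 80.8] | 70 26 [57.9 77.4 80.2] | 80 41 [64.6 79.  81.3] | 90 114 [55.  73.3 77.7] | 100 57 [14.4 42.7 51.3] | 
fences 80 [[ 27.5 -13.5  70.3]
 [ 96.7  22.   81. ]]
```

Call:
step_arm([
  {"wx": 0,"wy": 0,"wz": 0,"dx": -0.5,"dy": -0.15,"dz": 0,"claw": 0},
  {"wx": 0,"wy": 0,"wz": 0,"dx": -0.5,"dy": -0.15,"dz": 0,"claw": 0},
  {"wx": 0,"wy": 0,"wz": 0,"dx": -0.5,"dy": -0.15,"dz": 0,"claw": 0},
  {"wx": 0,"wy": 0,"wz": 0,"dx": -0.5,"dy": -0.15,"dz": 0,"claw": 0},
  {"wx": 0,"wy": 0,"wz": 0,"dx": 0,"dy": 0,"dz": 0,"claw": 0},
  {"wx": 0,"wy": 0,"wz": 0,"dx": 0,"dy": 0,"dz": 0,"claw": 0},
  {"wx": 0,"wy": 0,"wz": 0,"dx": 0,"dy": 0,"dz": 0,"claw": 0},
  {"wx": 0,"wy": 0,"wz": 0,"dx": 0,"dy": 0,"dz": 0,"claw": 0},
  {"wx": 0,"wy": 0,"wz": 0,"dx": 0,"dy": 0,"dz": 0,"claw": 0},
  {"wx": 0,"wy": 0,"wz": 0,"dx": 0,"dy": 0,"dz": 0,"claw": 0},
])

```text
t: 18.93
tcp_pos: [0.533, 0.239, 0.0598]
tcp_rot: [[-0.954, -0.299, 0.004], [-0.299, 0.954, 0.001], [-0.004, 0.0, -1.0]]
ft_force: [4.9, 1.0, 6.2]
grip_width: 0.0007
gripper_force: 4.2
```

The push levels off at about 5 N along the rail, well over the carriage's 1.5 N friction, so the carriage is on its end stop. Letting go straight up.

Call:
step_arm([
  {"wx": 0,"wy": 0,"wz": 0,"dx": 0,"dy": 0,"dz": 3,"claw": 0},
  {"wx": 0,"wy": 0,"wz": 0,"dx": 0,"dy": 0,"dz": 4,"claw": 0},
  {"wx": 0,"wy": 0,"wz": 0,"dx": 0,"dy": 0,"dz": 6,"claw": 0},
  {"wx": 0,"wy": 0,"wz": 0,"dx": 0,"dy": 0,"dz": 15,"claw": 0},
  {"wx": 0,"wy": 0,"wz": 0,"dx": 0,"dy": 0,"dz": 30,"claw": 0},
  {"wx": 0,"wy": 0,"wz": 0,"dx": 0,"dy": 0,"dz": 30,"claw": 0},
  {"wx": 0,"wy": 0,"wz": 0,"dx": 30,"dy": 10,"dz": 30,"claw": 0},
  {"wx": 0,"wy": 0,"wz": 0,"dx": 40,"dy": 10,"dz": 0,"claw": 0},
  {"wx": 0,"wy": 0,"wz": 0,"dx": 40,"dy": 10,"dz": 0,"claw": 0},
  {"wx": 0,"wy": 0,"wz": 0,"dx": 0,"dy": 0,"dz": 0,"claw": 0},
])

```text
t: 19.77
tcp_pos: [0.6458, 0.2691, 0.176]
tcp_rot: [[-0.955, -0.298, 0.005], [-0.298, 0.955, 0.001], [-0.005, -0.0, -1.0]]
ft_force: [-1.6, -1.3, -0.6]
grip_width: 0.0001
gripper_force: 0.0
```

```bash
python3 chk.py; python3 - <<'E'
from h import *
s=eyes.snapshot("wrist");t=eyes.snapshot("side");import pickle;pickle.dump(s,open("w6.pkl","wb"))
cv2.imwrite("pics/w6.png",np.hstack([cv2.resize(s["img"][60:300,200:360],(400,600)),cv2.resize(t["img"][130:205,205:255],(400,600),interpolation=2)]))
print(bot.get_state()["tcp_pos"],bot.get_state()["t"])
E
```

```text
-110 13 [32.3 38.8 41.2] | -100 19 [43.8 47.3 49.3] | -90 26 [42.6 48.  49.5] | -80 21 [40.3 46.8 50.2] | -70 35 [35.3 46.4 49.1] | -60 31 [31.4 46.6 47.3] | -50 31 [38.1 46.8 48.2] | -40 29 [37.5 46.4 49.2] | -30 30 [40.  46.8 48.8] | -20 30 [31.1 46.  47.7] | -10 30 [33.2 46.7 50.1] | 0 21 [33.2 46.6 50.2] | 10 19 [22.7 47.5 49.5] | 20 15 [38.1 70.  73.9] | 30 67 [64.2 74.7 80.2] | 40 28 [54.9 67.9 69.9] | 50 29 [66.2 69.6 70.9] | 60 26 [65.7 69.3 71.1] | 70 31 [66.1 68.9 71.5] | 80 22 [40.3 70.6 73.8] | 90 112 [57.5 74.1 80.9] | 100 74 [23.2 47.3 50.2] | 
fences 56 [[ 28.9 -15.1  70.2]
 [ 98.6  20.   80. ]]
[0.63895433 0.26772337 0.17492747] 19.9167
```

View pics/w6.png

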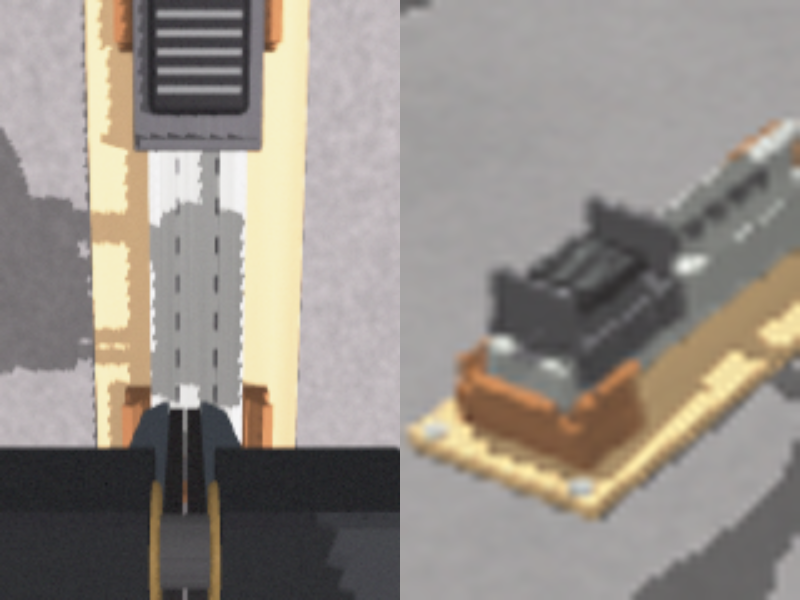

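The carriage is at the far end with its pad back at its original height (~69 mm) and the rail still seated, so I'm handing in.

```bash
python3 -c "
from plant import bot
print(bot.job_done())"
```

```text
the job is handed in; nothing more can be done
None
```

I set the rail down in the cradle, slid the carriage to its far end where the lock sprang up, and handed the job in at about 20 s; no verdict came back, but the last camera check showed the rail seated and the release up.

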